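# Set up the gas-detector bump test

### The arm

A 6-joint arm with a two-finger parallel gripper is mounted at the origin on the work surface. World frame = base frame: x ahead of the robot, y to its left, z up, the work surface at z = 0. Lengths are in m, angles in degrees, forces in N, time in s.
With the tool pointing down it reaches from about 0.4 to 0.825 m from the base axis. Payload 7 kg.
Tool frame: the origin (TCP) lies on the centre line of the jaws, within the pads' length; the fingertips stand 22 mm ahead of it and the grasp point (between the pads) lies 3 mm ahead of it; z points along the fingers, y is the line along which they close (so a half turn about z gives the same grasp; the last joint's range is limited). The gripper opens to 88 mm and grips with 3 to 60 N. Pads are 19 mm wide; open, the fingers measure 130 mm over their backs; the gripper's body (78 mm by 193 mm) begins 47 mm behind the grasp point.
Start: joints at [92.653, 20.546, 0.682, 0, -70.136, -16.507], TCP at [0.162, 0.655, 0.249] pointing down, gripper open.
Joint ranges: [-176.03, 176.03], [-82.01, 121.73], [-58.28, 71.71], [-173.87, 95.51], [-174.79, -0.11], [-173.66, 173.66]. Speed limits (degrees/s): [136.94, 136.94, 172.46, 180, 180, 180].

### API

Orientations are given as [roll, pitch, yaw] about the fixed x, y, z axes, in that order (R = Rz(yaw) Ry(pitch) Rx(roll)).
In Python, from plant import get_state, cams, r gives the robot as it stands.
- The arm moves only by the tool apply_moves, never from a script. Its argument "targets" is a list of rows, each an object with "dp": the shift along the world's x, y, z in m, a list of three; "yaw": the turn about the world's z in degrees. In form: [{"dp": [x, y, z], "yaw": yaw}, ...]. A call has 1 to 20 rows; each row is the pose to reach, as a shift and turn from the pose commanded when the call began; what a row does not reach only later rows make up. A row lasts 1/12 s, in which the tool goes at most 41.7 mm and 7.16 degrees, less where a joint would pass 70% of its speed; a pose out of reach is approached as far as the arm can. A call with a gripper value outside its range is refused whole. "grip" is the gripper command: -1 is fully open, 1 is shut, values between are in proportion, set as the call begins (left out, the last holds). The fingers move at their own pace and stop on an object; "squeeze" is the grip in N (left out, the last holds). Time passes only in rows, so rows that repeat a pose let the fingers close. It gives the time, the measured TCP pose, the force, the opening and the grip force at its end, in the units of the state.
- get_state(): the state, without advancing time (a new reading comes with each control period).
- cams.capture(name): name is "scene" or "top" or "wrist"; returns a dict with "image" (480x640x3 uint8, red, green, blue), "range_z" (480x640 float32, m along the optical axis (not along the pixel's ray), 0 where there is no reading), "fx", "fy", "cx", "cy" (pixels), "k1" (the pictures are not rectified: a ray, as slopes to the right and down, at radius r is drawn at 1 + k1 r^2 times it, then the intrinsics apply), "R" (3x3) and "t" (3): a world point X has camera coordinates R X + t; the wrist camera has in their place "T_tool_cam" (4x4, takes a point from camera to tool coordinates, whose origin is the TCP and whose axes are the flange's). Camera axes: x right, y down, z forward; pixel columns grow to the right and rows downward; lengths in m; the calibration is good to about 2 mm. A picture is of the moment at which its call begins: read the wrist's pose just before it.
- r.close_job(): hands the job in; it is judged then, once.
The state is a dict: "time_s": time; "joints": joint angles; "qd": joint speeds; "joint_torque": joint torques, N m; "tcp_pos": TCP position; "eef_rot": TCP orientation; "contact_force": force on the tool from outside, world axes, zero at the start; "moment": the same for the moment, N m; "gripper_width": finger opening in m; "gripper_force": force on a finger pad.
Only numpy, scipy, OpenCV 4.12 (cv2) and the standard library are available. Lean on these libraries where they do the work, as an engineer would, in place of code of your own. Each camera call takes 0.05 s, during which the arm holds its last target. There are 200 camera calls.

### The job

Line up every orange gas detector on the black test mat, one to a bay and lying squarely inside the white lines; slide them across the mat without lifting them clear of it, because being picked up sets off their motion alarm. Slide the blue interlock ring along the bent rod, around both corners, until it rests against the red stop. With all of that in place press the green start button fully and let it go, and leave everything else on the bench where it is.

Things in the scene. Friction and masses are not known exactly. Their poses are not given: they have to be found in the camera images.
- detector_1_mid (a point): centre (half-way up) of an orange pocket gas detector, a block 76 mm long (its x) x 48 mm wide (its y) x 28 mm high lying flat on the bench, about 140 g, black face with a green screen up; its long axis starts within about 35 degrees of the bays' long axis; either end may face the robot in the end. Three or four detectors are present; absent ones read None at the start
- detector_2_mid (a point): centre (half-way up) of an orange pocket gas detector, a block 76 mm long (its x) x 48 mm wide (its y) x 28 mm high lying flat on the bench, about 140 g, black face with a green screen up; its long axis starts within about 35 degrees of the bays' long axis; either end may face the robot in the end
- detector_3_mid (a point): centre (half-way up) of an orange pocket gas detector, a block 76 mm long (its x) x 48 mm wide (its y) x 28 mm high lying flat on the bench, about 140 g, black face with a green screen up; its long axis starts within about 35 degrees of the bays' long axis; either end may face the robot in the end
- detector_4_mid (a point): centre (half-way up) of an orange pocket gas detector, a block 76 mm long (its x) x 48 mm wide (its y) x 28 mm high lying flat on the bench, about 140 g, black face with a green screen up; its long axis starts within about 35 degrees of the bays' long axis; either end may face the robot in the end
- bay_1 (a point): centre, at bench level, of bay 1, a white painted rectangle on the flat black test mat; clear inside of the lines 88 mm (its x) x 60 mm (its y); the four bays stand side by side 100 mm apart along their y, all with the same x axis; the mat is fixed and flush with the bench, with no ridges, so things slide over it freely
- bay_2 (a point): centre, at bench level, of bay 2, a white painted rectangle on the flat black test mat; clear inside of the lines 88 mm (its x) x 60 mm (its y); the four bays stand side by side 100 mm apart along their y, all with the same x axis; the mat is fixed and flush with the bench, with no ridges, so things slide over it freely
- bay_3 (a point): centre, at bench level, of bay 3, a white painted rectangle on the flat black test mat; clear inside of the lines 88 mm (its x) x 60 mm (its y); the four bays stand side by side 100 mm apart along their y, all with the same x axis; the mat is fixed and flush with the bench, with no ridges, so things slide over it freely
- bay_4 (a point): centre, at bench level, of bay 4, a white painted rectangle on the flat black test mat; clear inside of the lines 88 mm (its x) x 60 mm (its y); the four bays stand side by side 100 mm apart along their y, all with the same x axis; the mat is fixed and flush with the bench, with no ridges, so things slide over it freely
- rod: fixed Z-bent steel rod 10 mm thick, axis level 105 mm above the bench, on an upright leg at each end only. Origin at bench level under the Z's middle. In its x, y (mm) the axis runs from the start leg (-80, -150) along +y, turns 90 degrees at corner (-80, 0) to run along +x, turns back at corner (80, 0) to run along +y to the end leg (80, 150). Bends have 35 mm centre-line radius
- ring_mid (a point): centre of the loose blue interlock ring threaded on the rod: 50 mm outer diameter, 25 mm hole, 18 mm long along its axis (its x, which lies along the rod), about 60 g; it hangs on the rod so that its centre is 7.5 mm below the rod's axis; starts on the first stretch of the rod; its sides are free to be gripped across its diameter from above, one finger each side of the rod
- rod_home (a point): where the ring's centre is when it hangs flush against the red end stop: (80, 107, 97.5) mm in the rod's frame. The stop is a fixed 32 mm disc on the rod, its near face at the rod's y = 116 mm; axes as the rod body
- start_button_top (a point): centre of the top of the green start button, 28 mm across, on a white console 34 mm high; it is pressed straight down
- start_button (a joint): how far the start button is pressed, m: 0 released, 0.006 fully down (about 5 N, springs back)
- tape_roll: bystander, leave alone: yellow ring of tape, 70 mm across, 19 mm high, lying flat; origin under its centre
- screwdriver: bystander, leave alone: screwdriver lying beyond the mat; origin on its underside
- mug: bystander, leave alone: white mug, 80 mm across, 90 mm high; origin under its centre
- gas_can: bystander, leave alone: blue gas can, 66 mm across, 170 mm high; origin under its centre
- marker: bystander, leave alone: green marker pen, 120 x 14 x 14 mm, lying near the rod; origin under its centre
- mouse: bystander, leave alone: black computer mouse, 100 x 60 x 30 mm; origin under its centre
- multimeter: bystander, leave alone: yellow multimeter, 150 x 75 x 36 mm, lying flat; origin under its centre

How it is judged (in metres and radians):
On the way, in this order (a step that is already met when the one before it is completed fails the run):
1. every detector lies inside a bay and the ring is against the red stop ((horizontal distance between detector_1_mid and bay_1 below 0.01 m or horizontal distance between detector_1_mid and bay_2 below 0.01 m or horizontal distance between detector_1_mid and bay_3 below 0.01 m or horizontal distance between detector_1_mid and bay_4 below 0.01 m) and angle between the x axis of each of detector_1_mid, detector_2_mid, detector_3_mid, detector_4_mid and the x axis of bay_1, either way round below 0.18 rad and angle between each of detector_1_mid, detector_2_mid, detector_3_mid, detector_4_mid's own z axis and vertical below 0.15 rad and (horizontal distance between detector_2_mid and bay_1 below 0.01 m or horizontal distance between detector_2_mid and bay_2 below 0.01 m or horizontal distance between detector_2_mid and bay_3 below 0.01 m or horizontal distance between detector_2_mid and bay_4 below 0.01 m) and (horizontal distance between detector_3_mid and bay_1 below 0.01 m or horizontal distance between detector_3_mid and bay_2 below 0.01 m or horizontal distance between detector_3_mid and bay_3 below 0.01 m or horizontal distance between detector_3_mid and bay_4 below 0.01 m) and (horizontal distance between detector_4_mid and bay_1 below 0.01 m or horizontal distance between detector_4_mid and bay_2 below 0.01 m or horizontal distance between detector_4_mid and bay_3 below 0.01 m or horizontal distance between detector_4_mid and bay_4 below 0.01 m) and distance between ring_mid and rod_home below 0.01 m), for 0.2 s.
2. the start button is pressed, the detectors and ring being in place (all of step 1 and value of joint start_button above 0.0045 m), for 0.05 s.
At the end, for the whole second after the job is handed in: every detector present is flat, its centre within 10 mm of a bay's centre, long axis within 0.18 rad of the bay's; the ring is within 10 mm of its place at the red stop; the button has been pressed 4.5 mm or more with all that in place and is up again (under 2 mm) (all of step 1 and value of joint start_button below 0.002 m); the robot touches nothing.
It fails at once if a detector is lifted clear of the mat (its centre more than 40 mm above the bench; 14 mm at rest) (height (world z) of any of detector_1_mid, detector_2_mid, detector_3_mid, detector_4_mid above 0.04 m).
It fails at once if a bystander is moved more than 30 mm (distance of any of tape_roll, screwdriver, mug, gas_can, marker, mouse, multimeter from where it was at the start of the episode above 0.03 m).
Of detector_1, detector_2, detector_3, detector_4 only 3 to 4 are there at a start; the rules pass over those that are not, and their reading is None.
At some moment in a run one of detector_1, detector_2, detector_3, detector_4 may be knocked a few centimetres aside while the robot is not near it.
Once in a run the grip may slacken for a moment while it holds something.
It also fails if it takes over 210 s, if anything falls off the work surface, if the arm or the gripper's body presses on something with over 40 N, if the wrist force passes 120 N, or if a joint passes its speed limit or range.

## Working session

There is one attempt and no reset: what is moved stays moved. The work goes in short steps, Python scripts to look and compute and a tool call to move; the robot and the scene stay as the last step left them, time stands still between calls to the robot, and variables do not carry over. Pictures are saved under pics/ and viewed, at most 14 in all, crops included, and the job is handed in when it is done.

Besides the shell and the picture viewer there is one more tool, called after "Emit:" as name(argument=value, ...), one argument or row to a line, values as JSON. apply_moves: Moves the arm, as the interface text tells. Its arguments: {"type":"object","properties":{"targets":{"type":"array","items":{"type":"object","properties":{"dp":{"type":"array","items":{"type":"number"}},"yaw":{"type":"number"}}}},"grip":{"type":"number"},"squeeze":{"type":"number"}},"required":["targets"]}

```bash
ls; mkdir -p pics
cat > h.py <<'E'
import numpy as np, cv2
from plant import get_state, cams, r
def cap(n):
    s=get_state(); d=cams.capture(n); d['s']=s
    return d
def pts(d):
    "world xyz per pixel (480x640x3)"
    K=np.array([[d['fx'],0,d['cx']],[0,d['fy'],d['cy']],[0,0,1]])
    u,v=np.meshgrid(np.arange(640.),np.arange(480.))
    p=cv2.undistortPoints(np.stack([u,v],-1).reshape(-1,1,2),K,np.array([d['k1'],0,0,0,0.])).reshape(480,640,2)
    z=d['range_z'].astype(float)
    c=np.dstack([p[...,0]*z,p[...,1]*z,z])
    if 'R' in d:
        w=(c-np.array(d['t']))@np.array(d['R'])
    else:
        from scipy.spatial.transform import Rotation as Ro
        T=np.array(d['T_tool_cam']); c=c@T[:3,:3].T+T[:3,3]
        w=c@Ro.from_euler('xyz',d['s']['eef_rot'],degrees=True).as_matrix().T+np.array(d['s']['tcp_pos'])
    w[z==0]=np.nan
    return w
def save(d,n): cv2.imwrite('pics/'+n,d['image'][...,::-1])
E
python3 - <<'E'
from h import *
s=get_state(); print(s)
for n in('top','scene'):
    d=cap(n); save(d,n+'1.png'); np.save(n+'1.npy',pts(d)); print(n,d['k1'],d['fx'])
E
```

```text
pics
{'time_s': 0.0, 'joints': array([ 9.26532156e+01,  2.05896894e+01,  6.31295943e-01, -1.92085092e-02,
       -7.01366139e+01, -1.65066905e+01]), 'qd': array([-0.00971122,  0.01794742,  0.09960483, -0.10044909, -0.01416602,
        0.02287036]), 'joint_torque': array([ 8.90422180e-04, -5.82717454e+01,  2.93053311e+01,  6.99704066e+00,
        7.08638050e-03, -1.61672356e-04]), 'tcp_pos': array([0.16154548, 0.6548909 , 0.24762642]), 'eef_rot': array([ 1.79903777e+02, -9.68369892e-03, -1.38600083e+01]), 'contact_force': array([-0.88549211,  0.19583778,  0.08940272]), 'moment': array([ 0.02434752, -0.00561339, -0.00804897]), 'gripper_force': 0.0, 'gripper_width': 0.08770501642214608}
top 0.02138081718946458 464.01430866087094
scene -0.06541221719598307 534.5076919106635
```

View pics/top1.png

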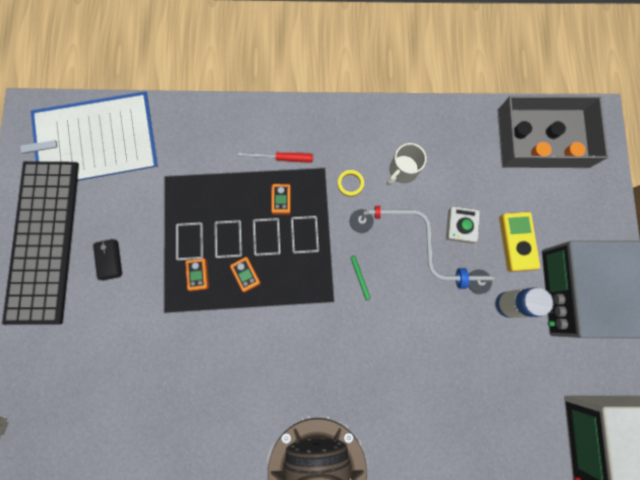

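View pics/scene1.png

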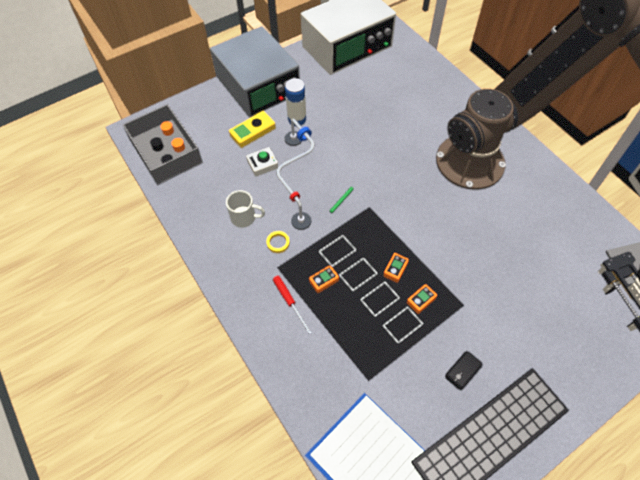

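The top view shows three detectors at about (281,199), (196,274) and (245,274), and bays at (189,241), (228,239), (266,237) and (305,235). The ring is at (462,278), the stop at (378,212), and the button at (466,225). The scene view agrees. Next I'll measure them all.

```bash
cat >> h.py <<'E'
def dets(d,w,show=True):
    "detectors from top image: centre, yaw of long axis, size"
    im=d['image']; hsv=cv2.cvtColor(im,cv2.COLOR_RGB2HSV)
    m=((hsv[...,0]>5)&(hsv[...,0]<20)&(hsv[...,1]>150)&(hsv[...,2]>120)).astype(np.uint8)
    m=cv2.morphologyEx(m,cv2.MORPH_CLOSE,np.ones((5,5),np.uint8))
    out=[]
    for c in cv2.findContours(m,cv2.RETR_EXTERNAL,cv2.CHAIN_APPROX_NONE)[0]:
        if cv2.contourArea(c)<60: continue
        f=np.zeros_like(m); cv2.drawContours(f,[c],-1,1,-1)
        p=w[f>0]; p=p[p[:,2]>0.018]; 
        if len(p)<20: continue
        (cx,cy),(a,b),t=cv2.minAreaRect((p[:,:2]*1000).astype(np.float32))
        if a<b: t+=90; a,b=b,a
        t=(t+90)%180-90
        mu=cv2.moments(c)
        out.append((cx/1000,cy/1000,t,a,b,float(np.median(p[:,2])),mu['m10']/mu['m00'],mu['m01']/mu['m00'],p[:,:2].mean(0)))
    return out
E
python3 - <<'E'
from h import *
im=cv2.imread('pics/top1.png')[...,::-1]; w=np.load('top1.npy'); hsv=cv2.cvtColor(np.ascontiguousarray(im),cv2.COLOR_RGB2HSV)
np.set_printoptions(precision=4,suppress=True)
for o in dets({'image':np.ascontiguousarray(im)},w): print('det',np.round(o[:8],3),o[8])
# bays
for u,v in ((189,241),(228,239),(266,237),(305,235)):
    sl=(slice(v-24,v+25),slice(u-18,u+19))
    m=(hsv[sl][...,2]>110)&(hsv[sl][...,1]<60); p=w[sl][m]; p=p[np.abs(p[:,2])<.01]
    (cx,cy),(a,b),t=cv2.minAreaRect((p[:,:2]*1000).astype(np.float32)); print('bay',cx,cy,a,b,t,p[:,2].mean())
def blob(name,lo,hi,box):
    u0,v0,u1,v1=box; m=cv2.inRange(np.ascontiguousarray(hsv[v0:v1,u0:u1]),lo,hi)>0
    p=w[v0:v1,u0:u1][m]; p=p[~np.isnan(p[:,0])]; print(name,m.sum(),p.mean(0),p.min(0),p.max(0), np.percentile(p[:,2],[50,90]))
blob('button',(45,100,50),(80,255,255),(450,210,482,242))
blob('ring',(100,120,60),(125,255,255),(450,260,475,295))
blob('stop',(0,150,80),(8,255,255),(365,200,390,225))
blob('marker',(45,100,50),(80,255,255),(340,250,380,305))
# rod points
for u,v in [(400,212),(420,214),(428,225),(430,245),(432,262),(438,274),(447,278),(485,279),(477,279)]:
    q=w[v-6:v+7,u-6:u+7].reshape(-1,3); q=q[(q[:,2]>.08)]
    print('rod',u,v,len(q),q.mean(0) if len(q) else '')
E
```

```text
det [  0.461   0.304   7.883  75.905  48.752   0.029 196.22  274.561] [0.4607 0.3026]
det [  0.462   0.183  28.38   75.442  47.232   0.029 244.605 274.073] [0.4618 0.1823]
det [  0.66    0.095   0.513  76.654  47.323   0.028 280.532 198.523] [0.659  0.0955]
det [  0.794  -0.689  89.531  39.616  34.395   0.035 576.523 149.048] [ 0.7939 -0.6875]
det [  0.794  -0.598 -50.028  37.141  36.962   0.035 542.673 148.906] [ 0.7939 -0.5976]
bay 549.0357055664062 333.2091369628906 98.72686767578125 68.95860290527344 2.740321636199951 0.00089308247602277
bay 556.1402587890625 233.1541290283203 96.17733764648438 68.26466369628906 3.161710023880005 0.0009978400134851653
bay 562.1167602539062 133.46107482910156 96.29100036621094 69.19683074951172 3.204718589782715 0.0010425478993755552
bay 568.488525390625 33.70463562011719 96.60926055908203 68.71435546875 3.593029260635376 0.0007784804278224294
button 109 [ 0.5844 -0.3756  0.0544] [ 0.5714 -0.3928  0.0442] [ 0.5993 -0.3607  0.0603] [0.0551 0.0585]
ring 188 [ 0.4432 -0.3391  0.1138] [ 0.4228 -0.3863  0.0072] [ 0.4656 -0.331   0.126 ] [0.1175 0.1223]
stop 47 [ 0.6018 -0.1421  0.1173] [ 0.5902 -0.1463  0.1065] [ 0.6156 -0.1369  0.1242] [0.118  0.1214]
marker 207 [ 0.4534 -0.1092  0.0131] [ 0.3995 -0.1313  0.0056] [ 0.5097 -0.0868  0.0195] [0.0133 0.0163]
rod 400 212 52 [ 0.6042 -0.1981  0.1091]
rod 420 214 65 [ 0.5978 -0.2475  0.1088]
rod 428 225 59 [ 0.5712 -0.2636  0.1085]
rod 430 245 57 [ 0.5222 -0.2643  0.1087]
rod 432 262 55 [ 0.4814 -0.2651  0.1088]
rod 438 274 68 [ 0.4528 -0.2817  0.1086]
rod 447 278 53 [ 0.4458 -0.3028  0.1093]
rod 485 279 54 [ 0.443  -0.3938  0.1074]
rod 477 279 58 [ 0.4436 -0.3733  0.1087]
```

Emit:
apply_moves(
  targets=[
    {"dp":[0.299,-0.351,0],"yaw":21.7},
    {"dp":[0.299,-0.351,0],"yaw":21.7},
    {"dp":[0.299,-0.351,0],"yaw":21.7},
    {"dp":[0.299,-0.351,0],"yaw":21.7},
    {"dp":[0.299,-0.351,0],"yaw":21.7},
    {"dp":[0.299,-0.351,0],"yaw":21.7},
    {"dp":[0.299,-0.351,0],"yaw":21.7},
    {"dp":[0.299,-0.351,0],"yaw":21.7},
    {"dp":[0.299,-0.351,0],"yaw":21.7},
    {"dp":[0.299,-0.351,0],"yaw":21.7},
    {"dp":[0.299,-0.351,0],"yaw":21.7},
    {"dp":[0.299,-0.351,0],"yaw":21.7},
    {"dp":[0.299,-0.351,0],"yaw":21.7},
    {"dp":[0.299,-0.351,0],"yaw":21.7},
    {"dp":[0.299,-0.351,0],"yaw":21.7},
    {"dp":[0.299,-0.351,0],"yaw":21.7},
  ],
  grip=-0.45,
  squeeze=15,
)

```text
time_s: 1.43
tcp_pos: [0.4599, 0.3054, 0.2485]
eef_rot: [-180.0, 0.0, 7.9]
contact_force: [0.2, 0.5, -0.2]
gripper_width: 0.0635
gripper_force: 0.0
```

Run:
```python
from h import *
d=cap('wrist'); w=pts(d); save(d,'w1.png')
s=d['s'];print(s['tcp_pos'],s['eef_rot'],s['gripper_width'],s['joints'])
for o in dets(d,w): print(np.round(o[:8],3))
```

```text
[0.45993506 0.30535229 0.24847586] [-1.79999443e+02  7.89487444e-03  7.94408427e+00] 0.06351273116335407 [ 5.39057444e+01  9.00511601e+00 -1.49792793e+01 -6.63501233e-03
 -6.60206927e+01  4.40410366e+01]
[4.63000e-01 1.83000e-01 2.78630e+01 7.64370e+01 4.90450e+01 3.00000e-02
 4.29137e+02 2.21639e+02]
[4.63000e-01 3.03000e-01 6.93200e+00 7.62730e+01 4.72870e+01 2.80000e-02
 3.24489e+02 2.06000e+02]
[6.58000e-01 9.60000e-02 1.37000e-01 7.31260e+01 4.93880e+01 2.80000e-02
 5.50708e+02 4.24650e+01]
```

Emit:
apply_moves(
  targets=[
    {"dp":[0.001,0,-0.04],"yaw":-0.7},
    {"dp":[0.001,0,-0.08],"yaw":-0.7},
    {"dp":[0.001,0,-0.12],"yaw":-0.7},
    {"dp":[0.001,0,-0.16],"yaw":-0.7},
    {"dp":[0.001,0,-0.19],"yaw":-0.7},
    {"dp":[0.001,0,-0.21],"yaw":-0.7},
    {"dp":[0.001,0,-0.221],"yaw":-0.7},
    {"dp":[0.001,0,-0.221],"yaw":-0.7},
    {"dp":[0.001,0,-0.221],"yaw":-0.7},
  ],
)

```text
time_s: 2.23
tcp_pos: [0.4611, 0.3049, 0.0272]
eef_rot: [179.9, 0.0, 7.2]
contact_force: [-0.4, 0.0, 1.0]
gripper_width: 0.0633
gripper_force: 0.0
```

Emit:
apply_moves(
  targets=[
    {"dp":[0,0,0],"yaw":0},
    {"dp":[0,0,0],"yaw":0},
    {"dp":[0,0,0],"yaw":0},
    {"dp":[0,0,0],"yaw":0},
  ],
  grip=1,
  squeeze=15,
)

```text
time_s: 2.57
tcp_pos: [0.462, 0.305, 0.0288]
eef_rot: [-179.9, -0.1, 7.2]
contact_force: [-2.4, 0.1, 6.0]
gripper_width: 0.0481
gripper_force: 15.0
```

Emit:
apply_moves(
  targets=[
    {"dp":[0.01,0.003,0],"yaw":-0.5},
    {"dp":[0.022,0.007,0],"yaw":-1},
    {"dp":[0.036,0.011,0],"yaw":-1.5},
    {"dp":[0.05,0.016,0],"yaw":-2},
    {"dp":[0.064,0.021,0],"yaw":-2.5},
    {"dp":[0.077,0.025,0],"yaw":-3},
    {"dp":[0.086,0.028,0],"yaw":-3.5},
    {"dp":[0.086,0.028,0],"yaw":-3.5},
    {"dp":[0.086,0.028,0],"yaw":-3.5},
  ],
)

```text
time_s: 3.32
tcp_pos: [0.5491, 0.3326, 0.0287]
eef_rot: [-179.9, -0.1, 3.6]
contact_force: [2.5, -0.6, 3.7]
gripper_width: 0.0481
gripper_force: 15.0
```

Emit:
apply_moves(
  targets=[
    {"dp":[0,0,0],"yaw":0},
    {"dp":[0,0,0],"yaw":0},
    {"dp":[0,0,0],"yaw":0},
    {"dp":[0,0,0],"yaw":0},
    {"dp":[0,0,0.03],"yaw":0},
    {"dp":[0,0,0.07],"yaw":0},
    {"dp":[0,0,0.07],"yaw":0},
  ],
  grip=-0.45,
)

```text
time_s: 3.9
tcp_pos: [0.5507, 0.335, 0.1048]
eef_rot: [-179.7, -0.5, 3.8]
contact_force: [1.1, 1.9, 1.3]
gripper_width: 0.0639
gripper_force: 0.0
```

Run:
```python
from h import *
s=get_state();print(s['tcp_pos'],s['eef_rot'])
d=cap('top'); w=pts(d)
for o in dets(d,w)[:4]: print(np.round(o[:8],3))
d=cap('wrist'); w=pts(d)
for o in dets(d,w)[:4]: print('wrist',np.round(o[:8],3))
```

```text
[0.55072395 0.33498174 0.10479414] [-179.69222229   -0.47761978    3.75666144]
[4.63000e-01 1.83000e-01 2.77460e+01 7.59540e+01 4.73350e+01 2.90000e-02
 2.44542e+02 2.74080e+02]
[ 5.26000e-01  3.29000e-01 -8.58950e+01  4.60910e+01  2.99030e+01
  2.70000e-02  1.89476e+02  2.51528e+02]
[6.59000e-01 9.50000e-02 7.10000e-01 7.67600e+01 4.71900e+01 2.90000e-02
 2.80541e+02 1.98485e+02]
[ 7.94000e-01 -6.89000e-01  8.09700e+01  3.97210e+01  3.65370e+01
  3.50000e-02  5.76433e+02  1.49120e+02]
wrist [5.50000e-01 3.32000e-01 3.66100e+00 7.58220e+01 4.80230e+01 2.60000e-02
 3.20733e+02 2.13576e+02]
```

Emit:
apply_moves(
  targets=[
    {"dp":[-0.02,-0.035,0],"yaw":6},
    {"dp":[-0.04,-0.07,0],"yaw":12},
    {"dp":[-0.06,-0.105,0],"yaw":18},
    {"dp":[-0.08,-0.135,0],"yaw":24},
    {"dp":[-0.086,-0.15,0],"yaw":24.2},
    {"dp":[-0.086,-0.15,0],"yaw":24.2},
    {"dp":[-0.086,-0.15,0],"yaw":24.2},
    {"dp":[-0.086,-0.15,-0.035],"yaw":24.2},
    {"dp":[-0.086,-0.15,-0.06],"yaw":24.2},
    {"dp":[-0.086,-0.15,-0.071],"yaw":24.2},
    {"dp":[-0.086,-0.15,-0.071],"yaw":24.2},
    {"dp":[-0.086,-0.15,-0.071],"yaw":24.2},
  ],
)

```text
time_s: 5.0
tcp_pos: [0.4619, 0.1829, 0.0258]
eef_rot: [180.0, 0.1, 27.9]
contact_force: [-0.1, -0.8, -0.1]
gripper_width: 0.0632
gripper_force: 0.0
```

Emit:
apply_moves(
  targets=[
    {"dp":[0,0,0],"yaw":0},
    {"dp":[0,0,0],"yaw":0},
    {"dp":[0,0,0],"yaw":0},
    {"dp":[0,0,0],"yaw":0},
  ],
  grip=1,
)

```text
time_s: 5.33
tcp_pos: [0.4621, 0.1828, 0.0274]
eef_rot: [-180.0, -0.1, 27.8]
contact_force: [-0.4, 0.5, 2.4]
gripper_width: 0.0482
gripper_force: 15.0
```

Emit:
apply_moves(
  targets=[
    {"dp":[0.01,0.005,0],"yaw":-3},
    {"dp":[0.024,0.012,0],"yaw":-7},
    {"dp":[0.04,0.02,0],"yaw":-11},
    {"dp":[0.056,0.029,0],"yaw":-15},
    {"dp":[0.071,0.038,0],"yaw":-19},
    {"dp":[0.085,0.045,0],"yaw":-22},
    {"dp":[0.0935,0.05,0],"yaw":-24.2},
    {"dp":[0.0935,0.05,0],"yaw":-24.2},
    {"dp":[0.0935,0.05,0],"yaw":-24.2},
  ],
)

```text
time_s: 6.08
tcp_pos: [0.5563, 0.233, 0.0272]
eef_rot: [-179.9, -0.1, 3.7]
contact_force: [1.4, 1.6, 1.3]
gripper_width: 0.0478
gripper_force: 15.0
```

Emit:
apply_moves(
  targets=[
    {"dp":[0,0,0],"yaw":0},
    {"dp":[0,0,0],"yaw":0},
    {"dp":[0,0,0],"yaw":0},
    {"dp":[0,0,0],"yaw":0},
    {"dp":[0,0,0.03],"yaw":0},
    {"dp":[0,0,0.07],"yaw":0},
    {"dp":[0,0,0.07],"yaw":0},
  ],
  grip=-0.45,
)

```text
time_s: 6.67
tcp_pos: [0.5584, 0.2344, 0.1035]
eef_rot: [-179.8, -0.5, 3.8]
contact_force: [1.1, 0.9, 1.2]
gripper_width: 0.0636
gripper_force: 0.0
```

Run:
```python
from h import *
s=get_state();print(s['tcp_pos'],s['eef_rot'])
d=cap('top'); w=pts(d)
for o in dets(d,w)[:4]: print(np.round(o[:8],3))
d=cap('wrist'); w=pts(d)
for o in dets(d,w)[:4]: print('wrist',np.round(o[:8],3))
```

```text
[0.55839678 0.2343675  0.10346746] [-179.76378945   -0.49570933    3.76103736]
[ 5.23000e-01  3.28000e-01 -8.53220e+01  4.46190e+01  2.49080e+01
  2.70000e-02  1.90007e+02  2.51645e+02]
[5.30000e-01 2.30000e-01 8.51240e+01 4.72410e+01 2.95790e+01 2.70000e-02
 2.27770e+02 2.49244e+02]
[ 6.59000e-01  9.60000e-02 -2.47000e-01  7.65730e+01  4.73370e+01
  2.90000e-02  2.80524e+02  1.98462e+02]
[ 7.94000e-01 -6.88000e-01  7.88060e+01  3.86650e+01  3.60070e+01
  3.50000e-02  5.76263e+02  1.49219e+02]
wrist [ 5.58000e-01  3.20000e-01 -8.85780e+01  7.28630e+01  6.94910e+01
  2.70000e-02  1.83453e+02  2.39496e+02]
wrist [5.57000e-01 2.32000e-01 3.80200e+00 7.61290e+01 4.80170e+01 3.00000e-02
 3.20884e+02 2.57351e+02]
wrist [6.87000e-01 7.70000e-02 2.71730e+01 1.58050e+01 1.45120e+01 3.00000e-02
 6.14597e+02 6.76400e+01]
wrist [6.61000e-01 9.60000e-02 1.49000e-01 7.65400e+01 4.88900e+01 2.60000e-02
 5.32666e+02 1.10604e+02]
```

Emit:
apply_moves(
  targets=[
    {"dp":[0.02,-0.025,0],"yaw":-1},
    {"dp":[0.04,-0.053,0],"yaw":-2},
    {"dp":[0.062,-0.083,0],"yaw":-3},
    {"dp":[0.084,-0.112,0],"yaw":-3.5},
    {"dp":[0.1035,-0.1375,0],"yaw":-3.5},
    {"dp":[0.1035,-0.1375,0],"yaw":-3.5},
    {"dp":[0.1035,-0.1375,0],"yaw":-3.5},
    {"dp":[0.1035,-0.1375,-0.035],"yaw":-3.5},
    {"dp":[0.1035,-0.1375,-0.06],"yaw":-3.5},
    {"dp":[0.1035,-0.1375,-0.07],"yaw":-3.5},
    {"dp":[0.1035,-0.1375,-0.07],"yaw":-3.5},
    {"dp":[0.1035,-0.1375,-0.07],"yaw":-3.5},
  ],
)

```text
time_s: 7.77
tcp_pos: [0.658, 0.0955, 0.0261]
eef_rot: [180.0, 0.1, 0.2]
contact_force: [-0.1, -0.0, -0.2]
gripper_width: 0.0634
gripper_force: 0.0
```

Emit:
apply_moves(
  targets=[
    {"dp":[0,0,0],"yaw":0},
    {"dp":[0,0,0],"yaw":0},
    {"dp":[0,0,0],"yaw":0},
    {"dp":[0,0,0],"yaw":0},
  ],
  grip=1,
)

```text
time_s: 8.1
tcp_pos: [0.6589, 0.0952, 0.0272]
eef_rot: [-180.0, -0.1, 0.2]
contact_force: [-1.8, 0.7, 2.6]
gripper_width: 0.0482
gripper_force: 15.0
```

Emit:
apply_moves(
  targets=[
    {"dp":[-0.01,0.004,0],"yaw":0.5},
    {"dp":[-0.024,0.009,0],"yaw":1},
    {"dp":[-0.04,0.015,0],"yaw":1.5},
    {"dp":[-0.056,0.022,0],"yaw":2},
    {"dp":[-0.072,0.028,0],"yaw":2.5},
    {"dp":[-0.088,0.034,0],"yaw":3},
    {"dp":[-0.098,0.038,0],"yaw":3.5},
    {"dp":[-0.098,0.038,0],"yaw":3.5},
    {"dp":[-0.098,0.038,0],"yaw":3.5},
  ],
)

```text
time_s: 8.85
tcp_pos: [0.5595, 0.1332, 0.0272]
eef_rot: [-180.0, 0.0, 3.7]
contact_force: [-5.9, 1.7, 9.2]
gripper_width: 0.048
gripper_force: 15.0
```

Emit:
apply_moves(
  targets=[
    {"dp":[0,0,0],"yaw":0},
    {"dp":[0,0,0],"yaw":0},
    {"dp":[0,0,0],"yaw":0},
    {"dp":[0,0,0],"yaw":0},
    {"dp":[0,0,0.03],"yaw":0},
    {"dp":[0,0,0.07],"yaw":0},
    {"dp":[0,0,0.11],"yaw":0},
    {"dp":[0,0,0.15],"yaw":0},
    {"dp":[0,0,0.172],"yaw":0},
    {"dp":[0,0,0.172],"yaw":0},
  ],
  grip=-0.45,
)

```text
time_s: 9.68
tcp_pos: [0.5635, 0.1337, 0.2048]
eef_rot: [-179.8, -0.5, 3.7]
contact_force: [0.9, 0.9, -1.3]
gripper_width: 0.0635
gripper_force: 0.0
```

Run:
```python
from h import *
s=get_state();print(s['tcp_pos'],s['eef_rot'])
d=cap('wrist'); w=pts(d)
for o in dets(d,w)[:4]: print('wrist',np.round(o[:8],3))
d=cap('top'); save(d,'top2.png')
```

```text
[0.56350363 0.13372774 0.20478865] [-179.81350123   -0.52122105    3.67399711]
wrist [ 5.27000e-01  1.30000e-01 -8.60550e+01  4.37530e+01  7.11400e+00
  2.90000e-02  3.20526e+02  2.60621e+02]
wrist [5.56000e-01 2.34000e-01 3.88600e+00 7.28780e+01 4.46300e+01 2.90000e-02
 1.99353e+02 2.31632e+02]
wrist [5.64000e-01 1.32000e-01 3.68100e+00 7.05580e+01 4.81120e+01 2.60000e-02
 3.18199e+02 1.94422e+02]
wrist [5.50000e-01 3.31000e-01 3.54000e+00 7.46160e+01 4.90820e+01 2.60000e-02
 1.27658e+02 2.16884e+02]
```

Emit:
apply_moves(
  targets=[
    {"dp":[-0.008,-0.034,0.01],"yaw":-7},
    {"dp":[-0.017,-0.068,0.02],"yaw":-14},
    {"dp":[-0.026,-0.102,0.03],"yaw":-21},
    {"dp":[-0.034,-0.136,0.04],"yaw":-28},
    {"dp":[-0.043,-0.17,0.05],"yaw":-35},
    {"dp":[-0.051,-0.204,0.05],"yaw":-42},
    {"dp":[-0.06,-0.238,0.05],"yaw":-49},
    {"dp":[-0.068,-0.272,0.05],"yaw":-56},
    {"dp":[-0.077,-0.306,0.05],"yaw":-63},
    {"dp":[-0.085,-0.34,0.05],"yaw":-70},
    {"dp":[-0.094,-0.374,0.05],"yaw":-77},
    {"dp":[-0.102,-0.408,0.05],"yaw":-84},
    {"dp":[-0.11,-0.44,0.05],"yaw":-90},
    {"dp":[-0.1185,-0.4715,0.05],"yaw":-93},
    {"dp":[-0.1185,-0.4715,0.05],"yaw":-93},
    {"dp":[-0.1185,-0.4715,0.05],"yaw":-93},
    {"dp":[-0.1185,-0.4715,0.05],"yaw":-93},
  ],
  grip=-0.6,
)

```text
time_s: 11.2
tcp_pos: [0.4415, -0.3386, 0.2471]
eef_rot: [179.9, 0.1, -89.4]
contact_force: [-0.3, 0.6, -0.5]
gripper_width: 0.0702
gripper_force: 0.0
```

Run:
```python
from h import *
np.set_printoptions(precision=4,suppress=True)
d=cap('wrist'); save(d,'w2.png'); w=pts(d); np.save('w2.npy',w)
print(d['s']['tcp_pos'],d['s']['eef_rot'],d['s']['joints'])
h=cv2.cvtColor(d['image'],cv2.COLOR_RGB2HSV); m=(cv2.inRange(h,(100,120,60),(125,255,255))>0)&(w[...,2]>.085)&(w[...,2]<.13)
p=w[m]; print('ring',m.sum(),p.mean(0),np.percentile(p,[1,99],axis=0))
k=(w[...,2]>.095)&(w[...,2]<.112)&(~m)&(h[...,1]<80)
q=w[k]; 
for i,(a,b) in enumerate([((.42,-.42),(.47,-.36)),((.42,-.325),(.47,-.305)),((.49,-.29),(.52,-.24)),((.53,-.29),(.56,-.24)),((.58,-.22),(.63,-.2)),((.58,-.19),(.63,-.165))]):
    s=q[(q[:,0]>a[0])&(q[:,0]<b[0])&(q[:,1]>a[1])&(q[:,1]<b[1])]; print(len(s), s.mean(0) if len(s) else '')
w0=np.load('top1.npy'); c=w0[290:318,520:556].reshape(-1,3); c=c[c[:,2]>.15]; print('can',c.mean(0),np.nanmax(c[:,2]))
d=cap('top'); wt=pts(d)
```

```text
[ 0.4415 -0.3386  0.2471] [179.8701   0.0657 -89.3864] [-17.3315   9.556  -14.4817  -0.0246 -66.1061  17.9551]
ring 1592 [ 0.4457 -0.3464  0.1148] [[ 0.4225 -0.3526  0.0869]
 [ 0.4692 -0.3352  0.1246]]
912 [ 0.4459 -0.3911  0.1091]
225 [ 0.4456 -0.3149  0.1103]
145 [ 0.4959 -0.2687  0.1098]
100 [ 0.5553 -0.2695  0.1093]
0 
0 
can [ 0.3854 -0.4796  0.1673] 0.17753211213704695
```

View pics/top2.png

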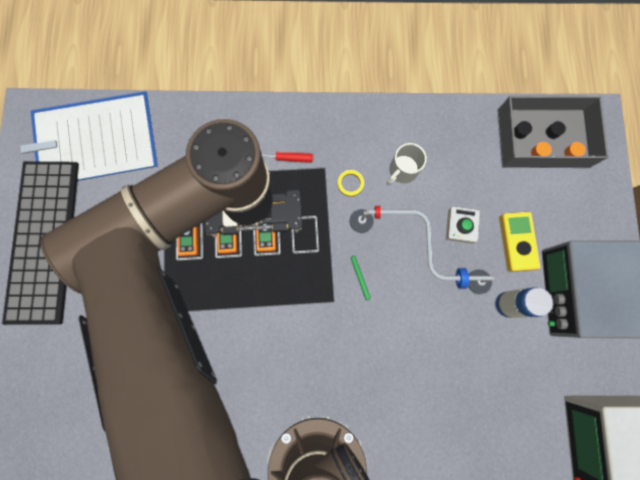

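Emit:
apply_moves(
  targets=[
    {"dp":[0.0015,-0.004,-0.02],"yaw":-0.5},
    {"dp":[0.0015,-0.004,-0.05],"yaw":-0.5},
    {"dp":[0.0015,-0.004,-0.08],"yaw":-0.5},
    {"dp":[0.0015,-0.004,-0.11],"yaw":-0.5},
    {"dp":[0.0015,-0.004,-0.135],"yaw":-0.5},
    {"dp":[0.0015,-0.004,-0.148],"yaw":-0.5},
    {"dp":[0.0015,-0.004,-0.148],"yaw":-0.5},
    {"dp":[0.0015,-0.004,-0.148],"yaw":-0.5},
  ],
)

```text
time_s: 11.97
tcp_pos: [0.4439, -0.3418, 0.1004]
eef_rot: [179.9, 0.0, -89.7]
contact_force: [1.2, -0.5, 0.3]
gripper_width: 0.0702
gripper_force: 0.0
```

Run:
```python
from h import *
np.set_printoptions(precision=4,suppress=True)
d=cap('wrist'); save(d,'w3.png'); w=pts(d)
print(d['s']['tcp_pos'],d['s']['eef_rot'])
h=cv2.cvtColor(d['image'],cv2.COLOR_RGB2HSV); m=(cv2.inRange(h,(100,120,60),(125,255,255))>0)&(w[...,2]>.085)&(w[...,2]<.13)
p=w[m]; print('ring',m.sum(),p.mean(0),np.percentile(p,[1,99],axis=0))
for n in('scene','top'):
  d=cap(n); w=pts(d)
  h=cv2.cvtColor(d['image'],cv2.COLOR_RGB2HSV); m=(cv2.inRange(h,(100,120,60),(125,255,255))>0)&(w[...,2]>.085)&(w[...,2]<.13)
  p=w[m]; p=p[(abs(p[:,0]-.445)<.06)&(abs(p[:,1]+.34)<.05)]
  if len(p): print(n,len(p),p.mean(0),np.percentile(p,[1,99],axis=0))
```

```text
[ 0.4439 -0.3418  0.1004] [179.9206   0.0133 -89.7371]
ring 4424 [ 0.4424 -0.3574  0.1078] [[ 0.3881 -0.458   0.0859]
 [ 0.4693 -0.3351  0.1294]]
scene 61 [ 0.4505 -0.3325  0.1052] [[ 0.4256 -0.3397  0.086 ]
 [ 0.4701 -0.3266  0.1223]]
top 29 [ 0.4424 -0.334   0.1173] [[ 0.4234 -0.3371  0.1104]
 [ 0.4649 -0.3315  0.1238]]
```

View pics/w3.png

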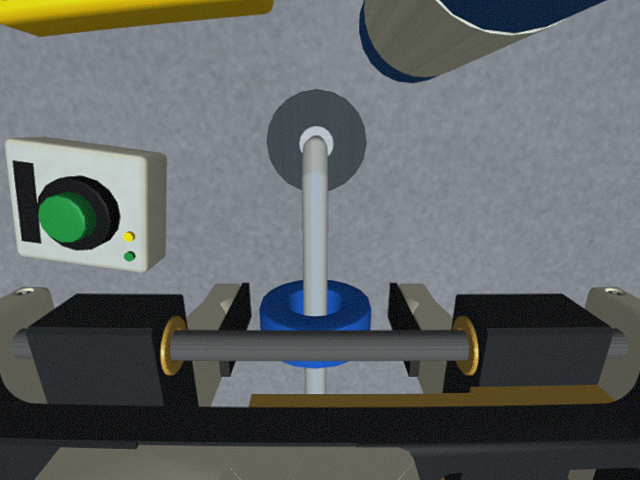

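The wrist view shows the ring at (315,325), between the pads at columns 240 and 395 and aligned with them. I'll close on it and raise it slightly to centre it on the rod.

Emit:
apply_moves(
  targets=[
    {"dp":[0,0,0],"yaw":0},
    {"dp":[0,0,0],"yaw":0},
    {"dp":[0,0,0],"yaw":0},
    {"dp":[0,0,0],"yaw":0},
    {"dp":[0,0,0.003],"yaw":0},
    {"dp":[0,0,0.006],"yaw":0},
    {"dp":[0,0,0.006],"yaw":0},
  ],
  grip=1,
  squeeze=20,
)

```text
time_s: 12.7
tcp_pos: [0.4439, -0.3429, 0.1073]
eef_rot: [-180.0, -0.0, -89.9]
contact_force: [0.7, -0.2, -1.0]
gripper_width: 0.0504
gripper_force: 20.0
```

Emit:
apply_moves(
  targets=[
    {"dp":[0,0.01,0],"yaw":0},
    {"dp":[0,0.02,0],"yaw":0},
    {"dp":[0,0.03,0],"yaw":0},
    {"dp":[0,0.0405,0],"yaw":0},
    {"dp":[0.0002,0.0442,0],"yaw":-6},
    {"dp":[0.0008,0.0478,0],"yaw":-12},
    {"dp":[0.0017,0.0513,0],"yaw":-18},
    {"dp":[0.003,0.0547,0],"yaw":-24},
    {"dp":[0.0047,0.058,0],"yaw":-30},
    {"dp":[0.0067,0.0611,0],"yaw":-36},
    {"dp":[0.009,0.0639,0],"yaw":-42},
    {"dp":[0.0116,0.0665,0],"yaw":-48},
    {"dp":[0.0144,0.0688,0],"yaw":-54},
    {"dp":[0.0175,0.0708,0],"yaw":-60},
    {"dp":[0.0208,0.0725,0],"yaw":-66},
    {"dp":[0.0242,0.0738,0],"yaw":-72},
    {"dp":[0.0277,0.0747,0],"yaw":-78},
    {"dp":[0.0313,0.0753,0],"yaw":-84},
    {"dp":[0.035,0.0755,0],"yaw":-90},
    {"dp":[0.035,0.0755,0],"yaw":-90},
  ],
)

```text
time_s: 14.37
tcp_pos: [0.4792, -0.2662, 0.1066]
eef_rot: [-180.0, 0.0, 179.9]
contact_force: [-0.6, -0.2, -0.0]
gripper_width: 0.0499
gripper_force: 20.0
```

Emit:
apply_moves(
  targets=[
    {"dp":[0.018,0,0],"yaw":0},
    {"dp":[0.036,0,0],"yaw":0},
    {"dp":[0.054,0,0],"yaw":0},
    {"dp":[0.072,0,0],"yaw":0},
    {"dp":[0.09,0,0],"yaw":0},
    {"dp":[0.0937,0.0002,0],"yaw":6},
    {"dp":[0.0973,0.0008,0],"yaw":12},
    {"dp":[0.1008,0.0017,0],"yaw":18},
    {"dp":[0.1042,0.003,0],"yaw":24},
    {"dp":[0.1075,0.0047,0],"yaw":30},
    {"dp":[0.1106,0.0067,0],"yaw":36},
    {"dp":[0.1134,0.009,0],"yaw":42},
    {"dp":[0.116,0.0116,0],"yaw":48},
    {"dp":[0.1183,0.0144,0],"yaw":54},
    {"dp":[0.1203,0.0175,0],"yaw":60},
    {"dp":[0.122,0.0208,0],"yaw":66},
    {"dp":[0.1233,0.0242,0],"yaw":72},
    {"dp":[0.1242,0.0277,0],"yaw":78},
    {"dp":[0.1248,0.0313,0],"yaw":84},
    {"dp":[0.125,0.035,0],"yaw":90},
  ],
)

```text
time_s: 16.03
tcp_pos: [0.6034, -0.2312, 0.1064]
eef_rot: [180.0, 0.0, -89.3]
contact_force: [-0.0, 0.1, -0.5]
gripper_width: 0.05
gripper_force: 20.0
```

Run:
```python
from h import *
np.set_printoptions(precision=4,suppress=True)
d=cap('wrist'); save(d,'w4.png'); print(d['s']['tcp_pos'],d['s']['eef_rot'],d['s']['contact_force'],d['s']['gripper_width'])
```

```text
[ 0.6034 -0.2312  0.1064] [179.9759   0.0043 -89.3055] [-0.0149  0.0631 -0.4573] 0.050040769819743286
```

View pics/w4.png

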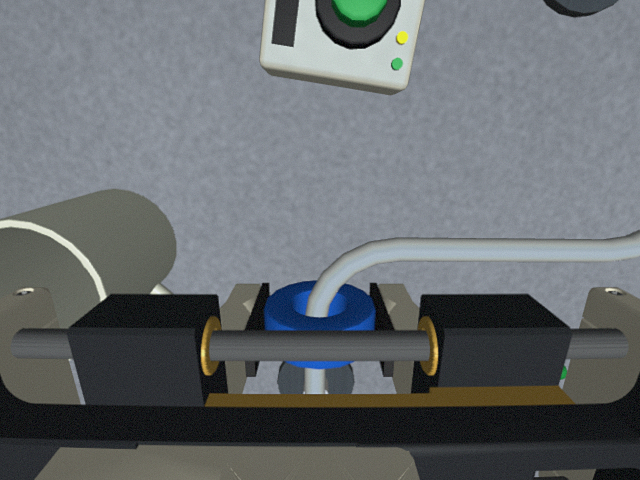

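Emit:
apply_moves(
  targets=[
    {"dp":[0,0.015,0],"yaw":0},
    {"dp":[0,0.03,0],"yaw":0},
    {"dp":[0,0.045,0],"yaw":0},
    {"dp":[0,0.058,0],"yaw":0},
    {"dp":[0,0.064,0],"yaw":0},
    {"dp":[0,0.066,0],"yaw":0},
    {"dp":[0,0.068,0],"yaw":0},
    {"dp":[0,0.068,0],"yaw":0},
  ],
)

```text
time_s: 16.75
tcp_pos: [0.6037, -0.1639, 0.1066]
eef_rot: [-180.0, -0.0, -89.8]
contact_force: [-0.4, -0.4, -0.7]
gripper_width: 0.05
gripper_force: 20.0
```

Emit:
apply_moves(
  targets=[
    {"dp":[0,0.002,0],"yaw":0},
    {"dp":[0,0.003,0],"yaw":0},
    {"dp":[0,0.003,0],"yaw":0},
  ],
)

```text
time_s: 17.0
tcp_pos: [0.6036, -0.1614, 0.1065]
eef_rot: [180.0, -0.0, -89.9]
contact_force: [-0.2, -0.4, -1.5]
gripper_width: 0.0501
gripper_force: 20.0
```

Emit:
apply_moves(
  targets=[
    {"dp":[0,0.002,0],"yaw":0},
    {"dp":[0,0.003,0],"yaw":0},
    {"dp":[0,0.003,0],"yaw":0},
  ],
)

```text
time_s: 17.25
tcp_pos: [0.6035, -0.1591, 0.1065]
eef_rot: [180.0, -0.1, -89.9]
contact_force: [0.1, -4.5, -2.5]
gripper_width: 0.0498
gripper_force: 20.0
```

Emit:
apply_moves(
  targets=[
    {"dp":[0,0.001,-0.003],"yaw":0},
    {"dp":[0,0.001,-0.006],"yaw":0},
    {"dp":[0,0.001,-0.006],"yaw":0},
  ],
)

```text
time_s: 17.5
tcp_pos: [0.6042, -0.1589, 0.1013]
eef_rot: [-179.9, -0.1, -89.8]
contact_force: [0.7, -8.0, 2.1]
gripper_width: 0.0502
gripper_force: 20.0
```

Emit:
apply_moves(
  targets=[
    {"dp":[0,0,0],"yaw":0},
    {"dp":[0,0,0],"yaw":0},
    {"dp":[0,0,0],"yaw":0},
    {"dp":[0,0,0],"yaw":0},
    {"dp":[0,0,0.03],"yaw":0},
    {"dp":[0,0,0.07],"yaw":0},
    {"dp":[0,0,0.11],"yaw":0},
    {"dp":[0,0,0.14],"yaw":0},
    {"dp":[0,0,0.14],"yaw":0},
  ],
  grip=-0.6,
)

```text
time_s: 18.25
tcp_pos: [0.6068, -0.1576, 0.2485]
eef_rot: [-179.4, -0.1, -89.8]
contact_force: [0.4, -0.2, 1.0]
gripper_width: 0.0703
gripper_force: 0.0
```

Run:
```python
from h import *
np.set_printoptions(precision=4,suppress=True)
d=cap('wrist'); save(d,'w5.png'); w=pts(d); s=d['s']; print(s['tcp_pos'],s['eef_rot'],s['joints'])
h=cv2.cvtColor(d['image'],cv2.COLOR_RGB2HSV)
def st(n,lo,hi,zl,zh):
    m=(cv2.inRange(h,lo,hi)>0)&(w[...,2]>zl)&(w[...,2]<zh); p=w[m]
    if len(p): print(n,m.sum(),p.mean(0),np.percentile(p,[1,99],axis=0).tolist())
st('ring',(100,120,60),(125,255,255),.085,.13)
st('stop',(0,150,80),(8,255,255),.08,.13)
st('btn',(45,100,50),(80,255,255),.045,.07)
```

```text
[ 0.6068 -0.1576  0.2485] [-179.3541   -0.0931  -89.7809] [  3.3357  15.6916  -6.3338   0.1388 -67.3348  -3.1688]
ring 1564 [ 0.6053 -0.1625  0.1148] [[0.5822801387813699, -0.1691491691080769, 0.08728998397444857], [0.6283233679444019, -0.15167354339464914, 0.12434359220604423]]
stop 446 [ 0.6055 -0.1443  0.1195] [[0.5903274160513219, -0.14989475623693757, 0.10999352876121866], [0.6206376657873954, -0.1388829589486382, 0.12343116863031664]]
```

View pics/w5.png

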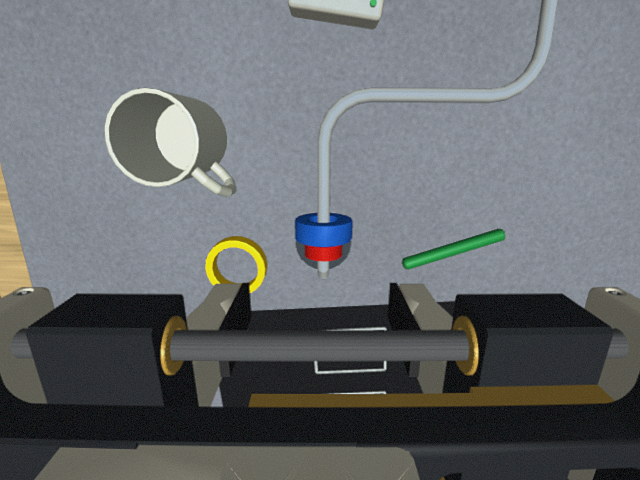

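The ring at (323,230) sits flush against the red stop at (323,253). Next I'll close the gripper and move over the button.

Emit:
apply_moves(
  targets=[
    {"dp":[-0.003,-0.03,0],"yaw":0},
    {"dp":[-0.006,-0.068,0],"yaw":0},
    {"dp":[-0.01,-0.106,0],"yaw":0},
    {"dp":[-0.014,-0.144,0],"yaw":0},
    {"dp":[-0.018,-0.182,0],"yaw":0},
    {"dp":[-0.02,-0.21,0],"yaw":0},
    {"dp":[-0.02,-0.2195,0],"yaw":0},
    {"dp":[-0.02,-0.2195,0],"yaw":0},
    {"dp":[-0.02,-0.2195,0],"yaw":0},
    {"dp":[-0.02,-0.2195,0],"yaw":0},
  ],
  grip=1,
)

```text
time_s: 19.13
tcp_pos: [0.5836, -0.3756, 0.2399]
eef_rot: [180.0, 0.0, -89.8]
contact_force: [-0.4, -0.5, -0.1]
gripper_width: 0.0089
gripper_force: 0.0
```

Run:
```python
from h import *
np.set_printoptions(precision=4,suppress=True)
for n in ('wrist','top','scene'):
    d=cap(n); save(d,n+'6.png'); w=pts(d); s=d['s']
    if n=='wrist': print(s['tcp_pos'],s['eef_rot'],s['gripper_width'])
    if n=='top':
        for o in dets(d,w): print(np.round(o[:6],3))
    h=cv2.cvtColor(d['image'],cv2.COLOR_RGB2HSV)
    m=(cv2.inRange(h,(45,100,50),(80,255,255))>0)&(w[...,2]>.04)&(w[...,2]<.08)&(abs(w[...,0]-.585)<.04)&(abs(w[...,1]+.376)<.04); p=w[m]
    if len(p): print(n,m.sum(),p.mean(0),np.percentile(p,[1,99],axis=0).tolist(),np.percentile(p[:,2],[10,50,90]))
```

```text
[ 0.5836 -0.3756  0.2399] [179.9541   0.0389 -89.8276] 0.008920177674551083
wrist 678 [ 0.5862 -0.3794  0.0564] [[0.5734351386893867, -0.3919270644027058, 0.04668491129343704], [0.599397879573269, -0.3648408126366724, 0.058904251941460865]] [0.0548 0.057  0.0581]
[ 0.56   0.133  3.826 74.786 47.737  0.029]
[  0.559   0.261 -88.045 107.044  84.952   0.029]
scene 50 [ 0.5874 -0.3721  0.0525] [[0.5737764277167906, -0.38546917662252883, 0.04146400120034535], [0.5983182761625998, -0.3602937117429561, 0.06047827841377013]] [0.0454 0.0537 0.0577]
```

View pics/wrist6.png

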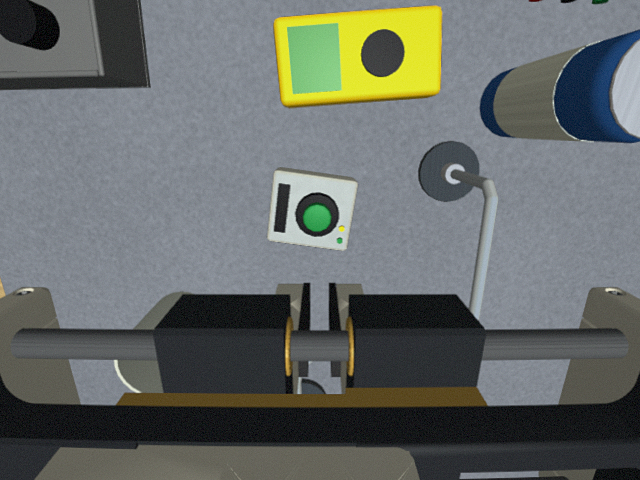

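View pics/top6.png

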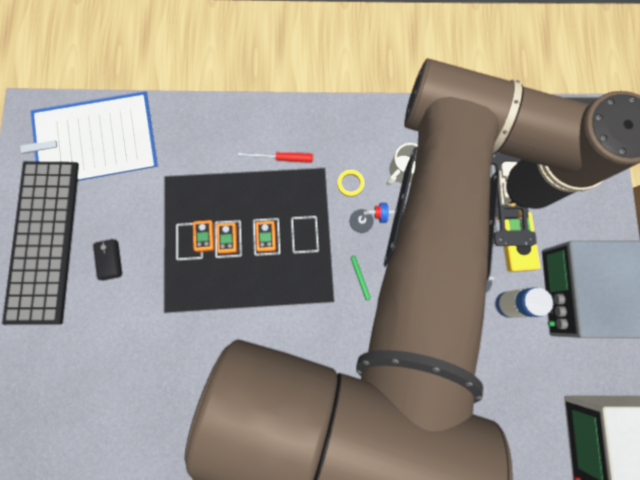

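The top view at t≈19 s shows that the knock came. Detector A is now at (203,236), about 3 cm out of bay 1 and close beside the one at (228,239). There's no finger room between them, so I'll grip it end to end and slide it back.

Emit:
apply_moves(
  targets=[
    {"dp":[-0.001,0.025,0],"yaw":0},
    {"dp":[-0.003,0.065,0],"yaw":0},
    {"dp":[-0.005,0.105,0],"yaw":0},
    {"dp":[-0.007,0.145,0],"yaw":0},
    {"dp":[-0.009,0.185,0],"yaw":0},
    {"dp":[-0.011,0.225,0],"yaw":0},
    {"dp":[-0.013,0.265,0],"yaw":0},
    {"dp":[-0.015,0.305,0],"yaw":0},
    {"dp":[-0.017,0.345,0],"yaw":0},
    {"dp":[-0.019,0.385,0],"yaw":0},
    {"dp":[-0.021,0.425,0],"yaw":0},
    {"dp":[-0.023,0.465,0],"yaw":0},
    {"dp":[-0.024,0.505,0],"yaw":0},
    {"dp":[-0.025,0.545,0],"yaw":0},
    {"dp":[-0.026,0.585,0],"yaw":0},
    {"dp":[-0.027,0.625,0],"yaw":1},
    {"dp":[-0.027,0.66,0],"yaw":2},
    {"dp":[-0.027,0.673,0],"yaw":2},
    {"dp":[-0.027,0.673,0],"yaw":2},
    {"dp":[-0.027,0.673,0],"yaw":2},
  ],
  grip=-1,
)

```text
time_s: 20.95
tcp_pos: [0.5558, 0.2973, 0.2404]
eef_rot: [180.0, -0.0, -87.7]
contact_force: [-0.2, -0.8, 0.2]
gripper_width: 0.0879
gripper_force: 0.0
```

Run:
```python
from h import *
np.set_printoptions(precision=4,suppress=True)
d=cap('wrist'); save(d,'w7.png'); w=pts(d); s=d['s']; print(s['tcp_pos'],s['eef_rot'],s['gripper_width'],s['joints'])
for o in dets(d,w): print(np.round(o[:8],3))
# top-level points
w1=np.load('top1.npy')
import h as H
t=cv2.imread('pics/top6.png')
```

```text
[0.5558 0.2973 0.2404] [179.9779  -0.0161 -87.726 ] 0.08792112974022419 [ 45.856   16.6992  -5.9628  -0.0038 -67.3652 -43.5806]
[  0.561   0.292   4.762  76.072  48.443   0.027 310.776 197.039]
[  0.557   0.232   4.133  74.998  48.388   0.03  321.587 148.487]
[  0.561   0.133   3.267  76.288  46.345   0.026 318.313  64.159]
```

View pics/w7.png

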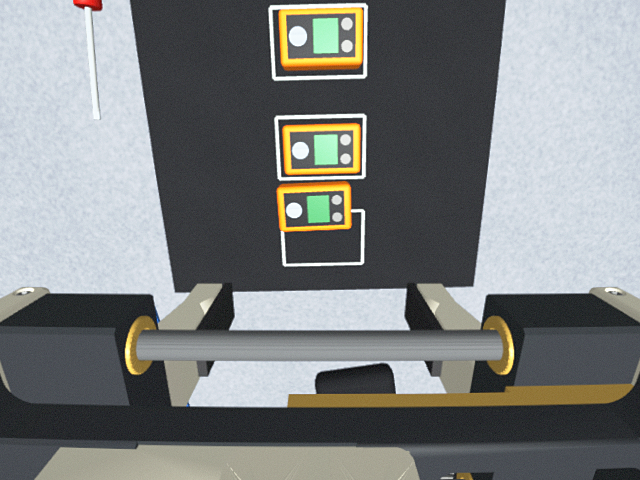

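A is at (315,207) in the wrist view, square and about 40 mm off bay 1's centre. It measures (0.561, 0.292) with yaw 4.8°. I'm descending with the jaws across its ends.

Emit:
apply_moves(
  targets=[
    {"dp":[0.003,-0.005,-0.03],"yaw":2.7},
    {"dp":[0.003,-0.005,-0.07],"yaw":2.7},
    {"dp":[0.003,-0.005,-0.11],"yaw":2.7},
    {"dp":[0.003,-0.005,-0.15],"yaw":2.7},
    {"dp":[0.003,-0.005,-0.175],"yaw":2.7},
    {"dp":[0.003,-0.005,-0.18],"yaw":2.7},
    {"dp":[0.003,-0.005,-0.18],"yaw":2.7},
    {"dp":[0.003,-0.005,-0.184],"yaw":2.7},
    {"dp":[0.003,-0.005,-0.188],"yaw":2.7},
    {"dp":[0.003,-0.005,-0.192],"yaw":2.7},
    {"dp":[0.003,-0.005,-0.192],"yaw":2.7},
  ],
)

```text
time_s: 21.92
tcp_pos: [0.5598, 0.2915, 0.0492]
eef_rot: [-179.9, 0.1, -85.2]
contact_force: [0.7, 0.3, 0.0]
gripper_width: 0.0878
gripper_force: 0.0
```

Emit:
apply_moves(
  targets=[
    {"dp":[0,0,-0.006],"yaw":0},
    {"dp":[0,0,-0.012],"yaw":0},
    {"dp":[0,0,-0.02],"yaw":0},
    {"dp":[0,0,-0.02],"yaw":0},
  ],
)

```text
time_s: 22.25
tcp_pos: [0.5587, 0.2907, 0.0266]
eef_rot: [179.9, -0.1, -85.2]
contact_force: [-0.2, -0.8, -0.5]
gripper_width: 0.0878
gripper_force: 0.0
```

Emit:
apply_moves(
  targets=[
    {"dp":[0,0,0],"yaw":0},
    {"dp":[0,0,0],"yaw":0},
    {"dp":[0,0,0],"yaw":0},
    {"dp":[0,0,0],"yaw":0},
  ],
  grip=1,
  squeeze=15,
)

```text
time_s: 22.58
tcp_pos: [0.5596, 0.2914, 0.0286]
eef_rot: [180.0, 0.0, -85.2]
contact_force: [-0.2, -0.2, -1.4]
gripper_width: 0.0764
gripper_force: 15.0
```

Emit:
apply_moves(
  targets=[
    {"dp":[-0.002,0.006,0],"yaw":0},
    {"dp":[-0.004,0.013,0],"yaw":0},
    {"dp":[-0.006,0.021,0],"yaw":-0.5},
    {"dp":[-0.008,0.03,0],"yaw":-1},
    {"dp":[-0.01,0.037,0],"yaw":-1},
    {"dp":[-0.012,0.041,0],"yaw":-1},
    {"dp":[-0.012,0.041,0],"yaw":-1},
    {"dp":[-0.012,0.041,0],"yaw":-1},
  ],
)

```text
time_s: 23.25
tcp_pos: [0.5474, 0.3329, 0.0286]
eef_rot: [-180.0, 0.0, -86.1]
contact_force: [-0.2, -0.6, -0.5]
gripper_width: 0.0758
gripper_force: 15.0
```

Emit:
apply_moves(
  targets=[
    {"dp":[0,0,0],"yaw":0},
    {"dp":[0,0,0],"yaw":0},
    {"dp":[0,0,0],"yaw":0},
    {"dp":[0,0,0],"yaw":0},
    {"dp":[0,0,0.02],"yaw":0},
    {"dp":[0,0,0.05],"yaw":0},
    {"dp":[0,0,0.09],"yaw":0},
    {"dp":[0,0,0.13],"yaw":0},
    {"dp":[0,0,0.17],"yaw":0},
    {"dp":[0,0,0.21],"yaw":0},
    {"dp":[0,0,0.21],"yaw":0},
  ],
  grip=-1,
)

```text
time_s: 24.17
tcp_pos: [0.551, 0.3341, 0.2485]
eef_rot: [-179.3, 0.4, -86.1]
contact_force: [1.7, 1.1, 2.1]
gripper_width: 0.0879
gripper_force: 0.0
```

Run:
```python
from h import *
np.set_printoptions(precision=4,suppress=True)
d=cap('wrist'); w=pts(d); s=d['s']; print(s['tcp_pos'],s['eef_rot'])
for o in dets(d,w): print(np.round(o[:8],3))
```

```text
[0.551  0.3341 0.2485] [-179.3244    0.4239  -86.1006]
[  0.486   0.306 -12.287   7.02    2.277   0.32  599.136 393.73 ]
[  0.548   0.332   3.944  74.754  46.899   0.03  324.618 206.921]
[  0.557   0.232   3.897  75.439  47.358   0.03  323.736 107.834]
[  0.56    0.149   3.548  75.896  17.731   0.027 325.9    21.754]
```

Emit:
apply_moves(
  targets=[
    {"dp":[0.001,-0.025,0],"yaw":0},
    {"dp":[0.003,-0.065,0],"yaw":0},
    {"dp":[0.005,-0.105,0],"yaw":0},
    {"dp":[0.007,-0.145,0],"yaw":0},
    {"dp":[0.009,-0.185,0],"yaw":0},
    {"dp":[0.011,-0.225,0],"yaw":0},
    {"dp":[0.013,-0.265,0],"yaw":0},
    {"dp":[0.015,-0.305,0],"yaw":0},
    {"dp":[0.017,-0.345,0],"yaw":0},
    {"dp":[0.019,-0.385,0],"yaw":0},
    {"dp":[0.021,-0.425,0],"yaw":0},
    {"dp":[0.023,-0.465,0],"yaw":0},
    {"dp":[0.025,-0.505,0],"yaw":0},
    {"dp":[0.027,-0.545,0],"yaw":0},
    {"dp":[0.03,-0.585,0],"yaw":0},
    {"dp":[0.032,-0.625,0],"yaw":0},
    {"dp":[0.034,-0.665,0],"yaw":0},
    {"dp":[0.036,-0.7,0],"yaw":0},
    {"dp":[0.036,-0.71,0],"yaw":0},
    {"dp":[0.036,-0.71,0],"yaw":0},
  ],
  grip=1,
)

```text
time_s: 25.88
tcp_pos: [0.5825, -0.3807, 0.2365]
eef_rot: [179.9, 0.0, -86.4]
contact_force: [0.2, 0.2, 0.4]
gripper_width: 0.0004
gripper_force: 0.0
```

Emit:
apply_moves(
  targets=[
    {"dp":[0,0,-0.03],"yaw":0},
    {"dp":[0,0,-0.06],"yaw":0},
    {"dp":[0,0,-0.09],"yaw":0},
    {"dp":[0,0,-0.11],"yaw":0},
    {"dp":[0,0,-0.12],"yaw":0},
    {"dp":[0,0,-0.12],"yaw":0},
    {"dp":[0,0,-0.12],"yaw":0},
  ],
)

```text
time_s: 26.47
tcp_pos: [0.5839, -0.3773, 0.1189]
eef_rot: [180.0, -0.0, -86.1]
contact_force: [0.7, -0.1, 1.2]
gripper_width: 0.0008
gripper_force: 0.0
```

Run:
```python
from h import *
np.set_printoptions(precision=4,suppress=True)
d=cap('wrist'); save(d,'w8.png'); w=pts(d); s=d['s']; print(s['tcp_pos'],s['eef_rot'],s['gripper_width'])
h=cv2.cvtColor(d['image'],cv2.COLOR_RGB2HSV)
m=(cv2.inRange(h,(45,100,50),(80,255,255))>0)&(w[...,2]>.04)&(w[...,2]<.08)&(abs(w[...,0]-.585)<.04)&(abs(w[...,1]+.376)<.04); p=w[m]
if len(p): print(m.sum(),p.mean(0),np.percentile(p,[1,99],axis=0).tolist(),np.percentile(p[:,2],[10,50,90]))
d=cap('top'); save(d,'top8.png'); w=pts(d)
for o in dets(d,w): print(np.round(o[:8],3))
```

```text
[ 0.5839 -0.3773  0.1189] [179.9772  -0.014  -86.1073] 0.0008170897247646447
1491 [ 0.5863 -0.3806  0.0563] [[0.573274597230699, -0.39195567350430177, 0.04736776664133051], [0.5993464376523561, -0.3673403259857711, 0.05845574643129216]] [0.0537 0.057  0.0579]
[  0.547   0.333   2.446  75.393  48.973   0.029 186.932 240.66 ]
[  0.555   0.232   4.954  73.551  46.125   0.029 226.945 238.209]
[  0.56    0.134   4.122  75.043  47.947   0.029 265.624 236.084]
```

View pics/w8.png

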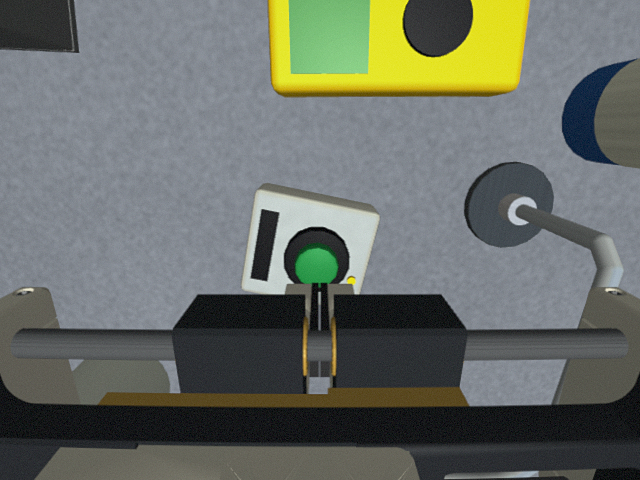

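Emit:
apply_moves(
  targets=[
    {"dp":[0.001,-0.002,-0.015],"yaw":0},
    {"dp":[0.001,-0.002,-0.03],"yaw":0},
    {"dp":[0.001,-0.002,-0.037],"yaw":0},
    {"dp":[0.001,-0.002,-0.04],"yaw":0},
    {"dp":[0.001,-0.002,-0.043],"yaw":0},
    {"dp":[0.001,-0.002,-0.045],"yaw":0},
    {"dp":[0.001,-0.002,-0.045],"yaw":0},
  ],
)

```text
time_s: 27.15
tcp_pos: [0.5849, -0.3798, 0.0744]
eef_rot: [-180.0, -0.0, -86.1]
contact_force: [-1.2, 1.1, 4.0]
gripper_width: 0.0004
gripper_force: 1.8
```

Emit:
apply_moves(
  targets=[
    {"dp":[0,0,-0.001],"yaw":0},
    {"dp":[0,0,-0.002],"yaw":0},
    {"dp":[0,0,-0.002],"yaw":0},
  ],
)

```text
time_s: 27.4
tcp_pos: [0.5849, -0.3798, 0.0724]
eef_rot: [-180.0, -0.0, -86.1]
contact_force: [-2.9, 0.8, 4.9]
gripper_width: 0.0004
gripper_force: 2.6
```

Emit:
apply_moves(
  targets=[
    {"dp":[0,0,-0.001],"yaw":0},
    {"dp":[0,0,-0.0015],"yaw":0},
    {"dp":[0,0,-0.0015],"yaw":0},
  ],
)

```text
time_s: 27.65
tcp_pos: [0.585, -0.3798, 0.0722]
eef_rot: [-179.9, -0.1, -86.1]
contact_force: [-4.6, 4.0, 14.2]
gripper_width: 0.0002
gripper_force: 6.9
```

Emit:
apply_moves(
  targets=[
    {"dp":[0,0,-0.001],"yaw":0},
    {"dp":[0,0,-0.0015],"yaw":0},
    {"dp":[0,0,-0.0015],"yaw":0},
  ],
)

```text
time_s: 27.9
tcp_pos: [0.585, -0.3799, 0.072]
eef_rot: [-179.9, -0.1, -86.1]
contact_force: [-7.7, 6.5, 21.4]
gripper_width: 0.0005
gripper_force: 11.0
```

The force climbs steeply while the tool stays at z 0.072, so the button is bottomed out. I'm lifting straight off and checking everything.

Emit:
apply_moves(
  targets=[
    {"dp":[0,0,0.01],"yaw":0},
    {"dp":[0,0,0.04],"yaw":0},
    {"dp":[0,0,0.08],"yaw":0},
    {"dp":[0,0,0.12],"yaw":0},
    {"dp":[0,0,0.15],"yaw":0},
    {"dp":[0,0,0.17],"yaw":0},
    {"dp":[0,0,0.17],"yaw":0},
    {"dp":[0,0,0.17],"yaw":0},
  ],
)

```text
time_s: 28.57
tcp_pos: [0.5854, -0.3799, 0.2403]
eef_rot: [-179.8, -0.1, -86.2]
contact_force: [-0.5, 0.9, -0.9]
gripper_width: 0.0003
gripper_force: 0.0
```

Run:
```python
from h import *
np.set_printoptions(precision=4,suppress=True)
d=cap('wrist'); w=pts(d); s=d['s']; print(s['tcp_pos'],s['contact_force'])
h=cv2.cvtColor(d['image'],cv2.COLOR_RGB2HSV)
m=(cv2.inRange(h,(45,100,50),(80,255,255))>0)&(w[...,2]>.04)&(w[...,2]<.08)&(abs(w[...,0]-.585)<.04)&(abs(w[...,1]+.376)<.04); p=w[m]
print('btn',m.sum(),np.percentile(p[:,2],[10,50,90]))
d=cap('top'); save(d,'top9.png'); w=pts(d)
for o in dets(d,w): print(np.round(o[:8],3))
h=cv2.cvtColor(d['image'],cv2.COLOR_RGB2HSV)
for n,lo,hi in (('ring',(100,120,60),(125,255,255)),('stop',(0,150,80),(8,255,255))):
    m=(cv2.inRange(h,lo,hi)>0)&(w[...,2]>.09)&(w[...,2]<.13)&(abs(w[...,0]-.605)<.05)&(abs(w[...,1]+.15)<.06); p=w[m]
    if len(p): print(n,m.sum(),p.mean(0),np.percentile(p[:,1],[1,99]))
```

```text
[ 0.5854 -0.3799  0.2403] [-0.4707  0.9191 -0.9031]
btn 674 [0.0546 0.0569 0.058 ]
[  0.547   0.333   5.054  76.072  48.487   0.029 186.941 240.658]
[  0.555   0.232   4.506  73.243  46.435   0.029 226.927 238.188]
[  0.56    0.133   4.183  75.718  47.94    0.029 265.641 236.069]
ring 123 [ 0.6002 -0.158   0.1171] [-0.1657 -0.1497]
stop 39 [ 0.6008 -0.1414  0.1178] [-0.1461 -0.1375]
```

View pics/top9.png

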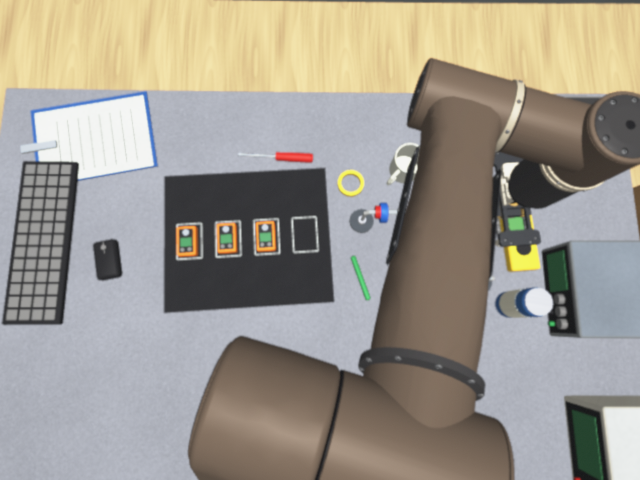

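The final top view shows all three detectors inside bays at (187,241), (227,238) and (266,236). The ring is against the stop at (380,212), the button is up and the bystanders look unmoved, so I'm handing in.

```bash
python3 -c "
from plant import r
print(r.close_job())"
```

```text
the job is handed in; nothing more can be done
None
```

The job is handed in, though the hand-in gave no verdict: all three detectors present are in bays, the ring is against the red stop, and the button was pressed fully and has sprung back; one detector was knocked out of its bay on the way and I slid it back before pressing.

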